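# Feel which booted push-lock switches are off and click them on

## Task

Before the painting class starts, set all three push-lock switches on the table's switch strip to ON and leave them so; at least one is off and at least one is already on. The mains is off at the wall and the rubber caps look the same either way, so feel with light presses which ones are off, click those on, and feel again that they stayed on. Press gently, never leaning hard on a switch at its stop, and do not disturb the things around.

Things in the scene. Friction and masses are not known exactly. Their poses are not given: they have to be found in the camera images.
- strip: White plastic strip, 85 x 360 x 22 mm (x, y, z), fixed to the table. Origin: centre of its underside, on the table; its long side is y, z is up. Three identical switches (a, b, c in any order) stand in a row on it, about 100 mm apart along y. Inside are the contacts that a switch's plunger rests on while it is on.
- switch_a: One of three identical push-lock switches: fixed black housing 54 x 54 x 42 mm with an upright black rubber cap, 33 mm across, in its middle. Origin: centre of the housing's underside, 22 mm above the table; z up. Untouched, the cap's flat top is 68 mm above the origin, on or off alike. It is pressed straight down. Inside, a hidden sprung plunger latches 7 mm down when on.
- switch_b: As switch_a. Feel of all three: the cap alone is soft (0.7 N, then 0.06 N per mm). If OFF it meets the plunger 2 mm down and the force steps up by 2.6 N; if ON, 9 mm down, by 3.9 N. So a light press of 2 to 2.5 N sinks about 2 mm if off, 9 mm if on, and toggles nothing. Beyond the step the force grows by about 0.3 N per mm.
- switch_c: As switch_a. Toggling of all three: only a press on to the hard stop toggles the switch (off to on, on to off) when let go. The stop lies 13 to 18 mm below the untouched cap top, differently in each; the press takes 6 to 8 N just before it, then rises steeply. Above 25 N the switch breaks. The cap itself can sink 22 mm. Let it rise fully between presses.
- paint_bottle: Bystander: white paint bottle, 38 mm across, 95 mm high, loose. Origin: centre of its underside.
- water_cup: Bystander: empty white plastic cup, 72 mm across, 90 mm high, loose. Origin: centre of its underside.
- flat_brush: Bystander: loose paint brush about 200 mm long lying on the table. Origin: on its underside, within its length.
- tape_roll: Bystander: cardboard ring of a tape roll, 90 mm across, 24 mm high, lying flat, loose. Origin: centre of its underside.

How it is judged:
At the end, for the whole second after the job is handed in: All three switches are latched on (each one's hidden plunger rests on its contact in the strip with more than 0.2 N), with nothing pressing on them (contact force between each of switch_a, switch_b, switch_c and strip above 0.2 N); the robot touches nothing.
It fails at once if a switch is pressed with more than 25 N (contact force between any of the arm, the fingers and switch_a above 25 N or contact force between any of the arm, the fingers and switch_b above 25 N or contact force between any of the arm, the fingers and switch_c above 25 N).
It fails at once if a thing standing around is moved by more than 30 mm or tipped over (distance of any of paint_bottle, water_cup, flat_brush, tape_roll from where it was at the start of the episode above 0.03 m or angle between any of paint_bottle, water_cup's own z axis and vertical above 0.5 rad).
It also fails if it takes over 66 s, if anything falls off the work surface, if the arm or the gripper's body presses on something with over 40 N, if the wrist force passes 120 N, or if a joint passes its speed limit or range.

## Robot

A 6-joint arm with a two-finger parallel gripper is mounted at the origin on the work surface. World frame = base frame: x ahead of the robot, y to its left, z up, the work surface at z = 0. Lengths are in m, angles in rad, forces in N, time in s.
With the tool pointing down it reaches from about 0.35 to 0.925 m from the base axis. Payload 6.4 kg.
Tool frame: the origin (TCP) lies on the centre line of the jaws, within the pads' length; the fingertips stand 8 mm ahead of it and the grasp point (between the pads) lies 11 mm behind it; z points along the fingers, y is the direction in which the jaws open and shut (so a half turn about z gives the same grasp; the last joint's range is limited). The gripper opens to 94 mm and grips with 3 to 60 N. Pads are 16 mm wide; open, the fingers measure 119 mm over their backs; the gripper's body (75 mm by 177 mm) begins 78 mm behind the grasp point.
Start: joints at [-1.283, 0.245, 1.558, -0, 1.339, -0.174], TCP at [0.29, -0.582, 0.213] pointing down, gripper open.
Joint ranges: [-3.13, 3.13], [-1.02, 2.26], [0.13, 2.54], [-0.95, 4.09], [0.21, 2.88], [-2.74, 2.74]. Speed limits (rad/s): [2.57, 2.57, 3.14, 3.14, 3.14, 3.14].

## Interface

Orientations are given as a 3x3 rotation matrix whose columns are the frame's x, y, z axes.
In Python, from plant import arm, jaws, sensors, optics, job gives the robot as it stands. Calls block until the motion is done:
- arm.move_pose(position, orientation): joint-space move of the TCP to a pose.
- arm.move_linear(position, speed=0.15, frame=None, stop_force=None): straight line of the TCP; frame=None keeps the orientation; speed is the mean speed in m/s. With stop_force (N) it stops when the force on the tool has changed by that much, and returns True; else False.
- arm.movej(angles): joint-space move.
- jaws.open_jaws() and jaws.close_gripper(effort=None): open the fingers fully, or close them until they stop; effort is the grip in N (None keeps the last).
- arm.wait(seconds).
- arm.ik(position, orientation): joint angles nearest the present ones, or None.
- sensors.state(): the state.
- optics.camera(name): name is "scene" or "top" or "wrist"; returns a dict with "image" (400x640x3 uint8, red, green, blue), "range_z" (400x640 float32, m along the optical axis (not along the pixel's ray), 0 where there is no reading), "fx", "fy", "cx", "cy" (pixels), "cam_to_world" (4x4, takes a point from camera to world coordinates). Camera axes: x right, y up, looking along -z (the intrinsics and any distortion apply to the point x, -y, -z); pixel columns grow to the right and rows downward; lengths in m; the calibration is good to about 2 mm. A picture is of the moment at which its call begins.
A pose or a line that the arm cannot do raises arm.MotionError and nothing moves.
- job.hand_in(): hands the job in, once; it reports no verdict.
Trained networks look in a picture, given as the dict that the camera call returned (one of the last four; its "shot" number tells which), for a name from the list of things; names that differ only in an ending like _2 or _b are one class to them, and where a whole thing is asked for, a point or a joint stands for the part that bears it (a point fixed in the world has none). Each returns a list of dicts, best first, with "conf" (0 to 1); they miss things now and then, are a little off and sometimes report something else, mostly with a low value. They report only what shows in the picture. A call takes as long as a camera call.
- optics.look_for(thing, picture): "box" ([left, top, right, bottom] in pixels, round what is visible of it).
- optics.tip_of(thing, picture): "position" ([column, row] in pixels: a listed point, or the origin of a listed thing).
The state is a dict: "time": time; "joint_pos": joint angles; "qvel": joint speeds; "joint_torque": joint torques, N m; "position": TCP position; "tcp_rot": TCP orientation; "ft_force": force on the tool from outside, world axes, zero at the start; "wrist_torque": the same for the moment, N m; "width": opening from 0.0 (shut) to 1.0 (fully open).
Only numpy, scipy, OpenCV 4.12 (cv2) and the standard library are available. Lean on these libraries where they do the work, as an engineer would, in place of code of your own. Each camera call takes 0.05 s, during which the arm holds its last target. There are 200 camera calls.

## Working session

There is one attempt and no reset: what is moved stays moved. The work goes in short steps, each a Python script; the robot and the scene stay as the last script left them, time stands still between calls to the robot, and variables do not carry over. Pictures are saved under pics/ and viewed, on a budget of 10 in all, crops included, one or two more only if the job needs it, and the job is handed in when it is done.

```bash
mkdir -p pics; cat > h.py <<'E'
import numpy as np, cv2
from plant import arm, jaws, sensors, optics, job
def world(p,c,r,z=None):
    "pixel -> world, by range or on plane z"
    d=np.array([(c-p["cx"])/p["fx"],-(r-p["cy"])/p["fy"],-1.0]); T=np.array(p["cam_to_world"])
    if z is None:
        s=p["range_z"][int(r),int(c)]
    else: s=(z-T[2,3])/(T[:3,:3]@d)[2]
    return T[:3,:3]@(d*s)+T[:3,3]
E
python3 - <<'E'
from h import *
for n in("top","scene"):
    p=optics.camera(n); cv2.imwrite(f"pics/{n}0.png",p["image"][:,:,::-1])
    print(n,[k for k in p], p["fx"])
    for t in("strip","switch_a","paint_bottle","water_cup","flat_brush","tape_roll"):
        for d in optics.look_for(t,p)[:4]:
            b=d["box"];c,r=(b[0]+b[2])/2,(b[1]+b[3])/2
            print(t,round(d["conf"],2),np.round(b),world(p,c,r).round(3))
s=sensors.state();print(s["time"],s["ft_force"],s["width"],s["tcp_rot"])
E
```

```text
top ['image', 'range_z', 'fx', 'fy', 'cx', 'cy', 'cam_to_world', 'shot'] 502.9675917207266
strip 0.68 [251. 183. 429. 257.] [ 0.513 -0.016  0.09 ]
strip 0.27 [279. 213. 311. 245.] [0.496 0.073 0.087]
switch_a 0.94 [376. 189. 411. 221.] [ 0.539 -0.122  0.094]
switch_a 0.85 [282. 213. 309. 247.] [0.494 0.072 0.086]
switch_a 0.77 [333. 203. 361. 232.] [ 0.518 -0.03   0.092]
water_cup 0.78 [314. 120. 346. 161.] [ 0.686 -0.002  0.005]
flat_brush 0.72 [360. 241. 457. 267.] [ 0.439 -0.162  0.018]
tape_roll 0.62 [377. 128. 423. 173.] [ 0.664 -0.155  0.   ]
scene ['image', 'range_z', 'fx', 'fy', 'cx', 'cy', 'cam_to_world', 'shot'] 417.10559090119534
strip 0.84 [244. 149. 340. 306.] [ 0.525 -0.056  0.029]
switch_a 0.94 [257. 239. 298. 273.] [ 0.55  -0.142  0.069]
switch_a 0.88 [278. 198. 314. 233.] [ 0.528 -0.045  0.065]
switch_a 0.65 [299. 161. 330. 194.] [0.509 0.057 0.066]
paint_bottle 0.9 [360. 172. 378. 208.] [0.624 0.091 0.067]
water_cup 0.66 [356. 208. 390. 258.] [0.674 0.028 0.021]
flat_brush 0.79 [201. 211. 266. 290.] [ 0.451 -0.162  0.019]
tape_roll 0.68 [301. 272. 353. 324.] [ 0.662 -0.139  0.001]
0.7 [ 0.4938271  -0.58342889  1.09379043] 0.9997101183956127 [[ 8.95245020e-01  4.45574184e-01 -1.26509313e-05]
 [ 4.45574183e-01 -8.95245019e-01 -5.73055382e-05]
 [-3.68595517e-05  4.56655693e-05 -9.99999998e-01]]
```

View pics/top0.png

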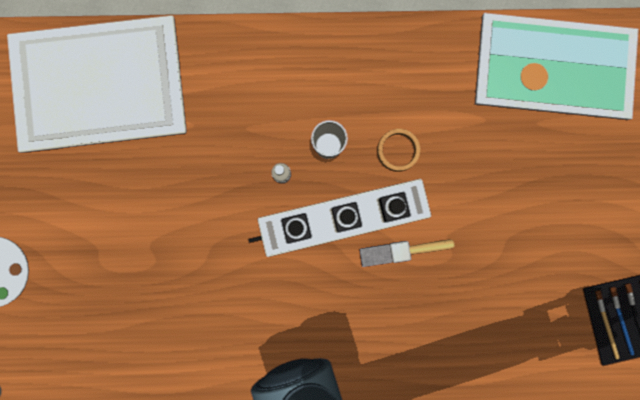

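```bash
python3 - <<'E'
from h import *
p=optics.camera("top")
# cap tops: points by depth in height window
v,u=np.nonzero(p["range_z"]>0); P=np.array([world(p,c,r) for c,r in zip(u,v)])
for lo,hi in((.082,.1),(.05,.08)):
    m=(P[:,2]>lo)&(P[:,2]<hi); M=np.zeros((400,640),np.uint8); M[v[m],u[m]]=1
    n,l,st,c=cv2.connectedComponentsWithStats(M)
    for i in range(1,n):
        if st[i,4]>20:
            q=P[l[v,u]==i]; print(lo,st[i],q.mean(0).round(4),np.median(q[:,2]).round(4),(q.max(0)-q.min(0)).round(3))
E
```

```text
0.082 [311 121  36  35 196] [0.6808 0.0022 0.0884] 0.0885 [0.07  0.07  0.012]
0.082 [274 165  10  10  76] [0.6143 0.1032 0.0939] 0.0944 [0.018 0.018 0.014]
0.082 [389 198  16  17 210] [ 0.5383 -0.1289  0.0887] 0.0888 [0.032 0.03  0.011]
0.082 [339 209  17  16 209] [ 0.5195 -0.0298  0.0887] 0.0886 [0.03  0.032 0.011]
0.082 [287 220  17  17 214] [0.499  0.0734 0.0886] 0.0886 [0.032 0.032 0.01 ]
0.05 [313 123  32  26 169] [6.954e-01 2.000e-04 6.570e-02] 0.0665 [0.049 0.063 0.03 ]
0.05 [271 163  19  19 189] [0.6119 0.1019 0.0636] 0.0638 [0.037 0.037 0.03 ]
0.05 [379 192  31  31 486] [ 0.5375 -0.1263  0.0631] 0.0631 [0.061 0.061 0.029]
0.05 [331 202  31  31 491] [ 0.5192 -0.0292  0.0633] 0.0632 [0.061 0.061 0.024]
0.05 [280 213  31  31 483] [0.4988 0.0732 0.0633] 0.0632 [0.06 0.06 0.02]
```

The picture shows the caps at pixels (396,206), (347,217) and (296,228). This agrees with the depth centroids, with cap tops about 0.089 m high. I'll shut the jaws and feel the first switch.

```bash
cat >> h.py <<'E'
SW={1:(.5383,-.1289),2:(.5195,-.0298),3:(.499,.0734)}
R=np.array([[1,0,0],[0,-1,0],[0,0,-1.]])
TOP=.098   # TCP height with the fingertips on an untouched cap
def st(): s=sensors.state(); return s["time"],s["position"][2],s["ft_force"][2]
def press(i,depth,f,speed):
    x,y=SW[i]; arm.move_linear([x,y,TOP+.003],speed=.05); arm.wait(.2); a=st()
    hit=arm.move_linear([x,y,TOP-depth],speed=speed,stop_force=f); b=st()
    arm.wait(.1); c=st()
    arm.move_linear([x,y,TOP+.006],speed=.08)
    print(f"sw{i} hit={hit} depth={1e3*(TOP-b[1]):.1f}/{1e3*(TOP-c[1]):.1f}mm dF={b[2]-a[2]:.2f}/{c[2]-a[2]:.2f} F0={a[2]:.2f} t={c[0]:.1f}")
def over(i): arm.move_linear([*SW[i],TOP+.015],speed=.2)
E
python3 - <<'E'
from h import *
f=[]
jaws.close_gripper(5); print(st())
for _ in range(8): arm.wait(.02); f.append(st()[2])
print("noise",np.std(f),np.mean(f))
arm.move_pose([*SW[1],.16],R); print(st()); over(1)
press(1,.0115,2.1,.012); print(sensors.state()["position"])
p=optics.camera("wrist"); cv2.imwrite("pics/w1.png",p["image"][:,:,::-1])
E
```

```text
(2.1667, np.float64(0.21344725011051627), np.float64(0.7641578734377598))
noise 0.3362372180317923 -0.11507203890754013
(4.1833, np.float64(0.1601876484927257), np.float64(0.690812812762822))
sw1 hit=True depth=7.8/7.8mm dF=3.92/3.16 F0=-1.10 t=6.1
[ 0.53857069 -0.12900761  0.10468649]
```

View pics/w1.png

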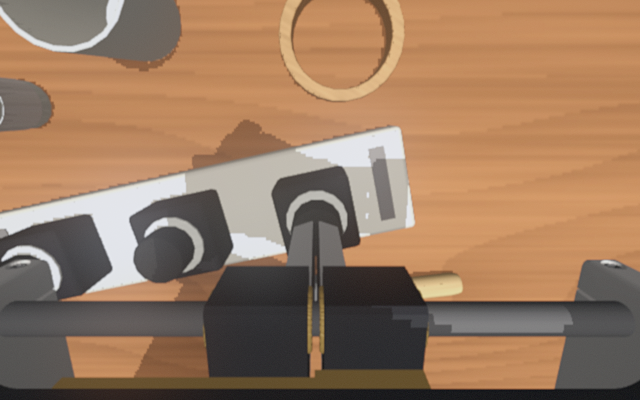

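The fingers are centred over the first cap (wrist picture, around (315,210)). It gave at 7.8 mm, so it is probably ON. The force readings are noisy at about 0.34 N, so I'll average them and feel the other two.

```bash
cat >> h.py <<'E'
def st(n=6):
    a=[]
    for _ in range(n):
        s=sensors.state(); a.append(s["ft_force"][2]); arm.wait(.01)
    return s["time"],s["position"][2],np.mean(a)
E
python3 - <<'E'
from h import *
for i in(2,3):
    over(i); press(i,.0115,2.1,.012)
E
```

```text
sw2 hit=True depth=7.9/7.9mm dF=2.35/2.47 F0=0.36 t=8.8
sw3 hit=True depth=1.9/1.9mm dF=3.37/3.44 F0=-0.20 t=11.3
```

Switches 1 and 2 feel ON (about 8 mm) and switch 3 OFF (1.9 mm). I'll press 3 to its stop, then feel it again.

```bash
python3 - <<'E'
from h import *
press(3,.0205,10.5,.010); arm.wait(.3)
press(3,.0115,2.1,.012)
E
```

```text
sw3 hit=True depth=15.3/15.2mm dF=7.73/7.63 F0=0.18 t=14.0
sw3 hit=True depth=7.9/7.9mm dF=3.16/3.03 F0=-0.16 t=16.3
```

```bash
python3 - <<'E'
from h import *
for i in(2,1,3):
    over(i); press(i,.0115,2.1,.012)
x,y=SW[3]; arm.move_linear([x,y,.2]); arm.wait(.3)
p=optics.camera("scene"); cv2.imwrite("pics/s1.png",p["image"][:,:,::-1])
E
```

```text
sw2 hit=True depth=7.9/7.9mm dF=2.68/2.76 F0=-0.00 t=19.0
sw1 hit=True depth=7.9/7.9mm dF=3.11/3.19 F0=-0.31 t=21.7
sw3 hit=True depth=7.9/7.9mm dF=2.83/2.86 F0=-0.06 t=24.9
```

View pics/s1.png

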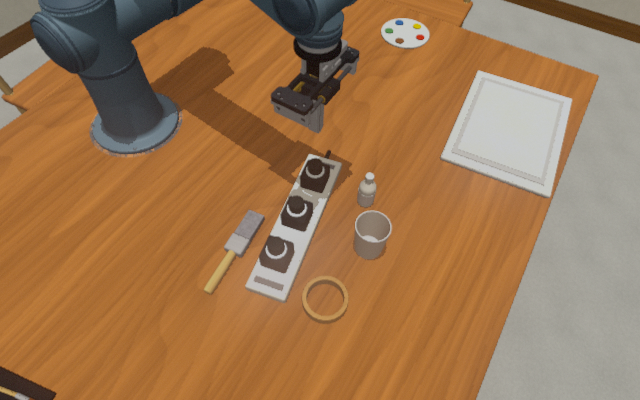

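The scene is undisturbed: bottle (367,190), cup (372,235), tape (325,299) and brush (235,250) are all upright or in place. The arm is clear, so I'm handing in.

```bash
python3 - <<'E'
from h import *
job.hand_in(); print(sensors.state()["time"])
E
```

```text
the job is handed in; nothing more can be done
the job is handed in; nothing more can be done
```

All three switches felt ON at the last check, and I handed the job in at about 25 s of robot time; no verdict is reported.

- **Feeling:** With the jaws shut, light presses found the two switches at y ≈ −0.13 and −0.03 already ON, giving at about 7.9 mm. The one at y ≈ +0.07 was OFF, giving at 1.9 mm.
- **Clicking on:** I pressed the OFF switch once to its stop, 15.3 mm down. About 7.7 N was read there, with the stop trigger set at 10.5 N.
- **Last checks:** A second round of light presses gave 7.9 mm on all three. The final scene picture showed the bystanders in place and the arm clear of everything.
- **One disagreement:** The ON depth read 7.9 mm every time, not the nominal 9 mm. It was the same on all three, including the switch I had just clicked on, and far from the 1.9 mm OFF reading, so I took it as ON.

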